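# Stow carton and bottle in the tip-out bin

## Task

Pull the wide tip-out bin fully forward by its bar handle, put the small medicine carton and the medicine bottle into it through the open mouth, and push the bin back until it clicks shut with both inside. Leave the larger carton and the label roll where they are, and keep the narrow bin shut.

Things in the scene. Friction and masses are not known exactly. Their poses are not given: they have to be found in the camera images.
- wide_unit: the wider of two fixed grey tip-out bin units on the worktop: housing 130 mm deep (x), 220 mm wide (y), 161 mm high, walls 6 mm. Origin: centre of its underside; x points to its back (front faces -x), z up. The white bin in it tips forward on a pivot low at the front; its front panel ends 142 mm above the pivot.
- wide_pivot (a point): mid point of the wide bin's pivot axis, which runs along the unit's y: 55 mm ahead (-x) of the unit's origin, 14 mm above its underside; axes as the unit's
- wide_bar (a point): middle of the wide bin's bar handle, moves with it: round steel bar 10 mm thick along y, 80 mm free between posts, 33 mm above the panel's edge. Shut: 13 mm ahead of the pivot, 175 mm above it, 28 mm over the roof, free behind, so it can be hooked from behind or pinched from above. Fully tipped: 135 mm ahead of the pivot, 113 mm above it
- wide_mouth (a point): fixed point on the unit, 115 mm ahead of its origin, 161 mm high: middle of the mouth when fully tipped. From above the mouth reaches from the roof's front edge (65 mm ahead of the origin, 161 mm high) to the panel's edge (about 165 mm ahead, 105 mm high), 190 mm wide. The tipped panel slopes 44 degrees like a chute: things let go over it slide into the bin
- wide_inside (a point): middle of the wide bin's inner floor, moves and tilts with the bin (shut: x to the back, z up). Inside spans x -54 to +54 mm, y -95 to +95 mm, z from 0; back wall 85 mm high, open at the top
- wide_bin (a joint): angle of the wide bin in rad: 0 shut and clicked, 0.8 fully forward (stop). A sprung roller catch clicks between about 0.02 and 0.09 rad (about 5 N at the bar, either way). Past about 0.65 rad the empty bin falls on to its stop and stays open; below 0.6 it leans back and rests on the catch near 0.09, not yet clicked
- narrow_unit: the narrower of two fixed grey tip-out bin units on the worktop: housing 130 mm deep (x), 120 mm wide (y), 161 mm high, walls 6 mm. Origin: centre of its underside; x points to its back (front faces -x), z up. Like the wide one; not part of the job.
- narrow_bin (a joint): hinge angle of the narrow bin in rad: 0 = shut; it is to stay shut
- small_carton: the smaller of the two upright medicine cartons, 41 (x) x 55 (y) x 85 (z) mm, 70 g; origin at the centre of its underside, z up. Grasp across the 41 mm
- small_carton_mid (a point): centre of the small carton, 42.5 mm above its underside
- bottle: round brown medicine bottle with a pale screw cap, 46 mm diameter, 85 mm high, 73 g, upright; origin at the centre of its underside, z up. Body up to about 67 mm, cap 45 mm diameter above
- bottle_mid (a point): centre of the bottle, 42.5 mm above its underside
- big_carton: the larger upright medicine carton, 51 x 63 x 100 mm, to be left alone; origin at the centre of its underside, z up
- big_carton_mid (a point): centre of the larger carton, 50 mm above its underside
- label_roll: white roll of labels, 72 mm diameter, 45 mm high, lying flat, to be left alone; origin at the centre of its underside
Things that resemble listed ones, but are neither listed nor needed, are in the scene too. What is shaped like the small_carton but green or turquoise is not meant.

How it is judged (in metres and radians):
On the way, in this order (a step that is already met when the one before it is completed fails the run):
1. the wide bin is tipped fully forward (value of joint wide_bin above 0.72 rad), for 0.2 s.
2. one of the two items lies in the tipped bin, let go (value of joint wide_bin above 0.55 rad and ((x of small_carton_mid in the frame of wide_inside between -0.055 and 0.055 m and y of small_carton_mid in the frame of wide_inside between -0.095 and 0.095 m and z of small_carton_mid in the frame of wide_inside between 0 and 0.125 m and contact force between the fingers and small_carton below 0.2 N) or (x of bottle_mid in the frame of wide_inside between -0.055 and 0.055 m and y of bottle_mid in the frame of wide_inside between -0.095 and 0.095 m and z of bottle_mid in the frame of wide_inside between 0 and 0.125 m and contact force between the fingers and bottle below 0.2 N))), for 0.2 s.
3. both items lie in the tipped bin, let go (value of joint wide_bin above 0.55 rad and x of small_carton_mid in the frame of wide_inside between -0.055 and 0.055 m and y of small_carton_mid in the frame of wide_inside between -0.095 and 0.095 m and z of small_carton_mid in the frame of wide_inside between 0 and 0.125 m and contact force between the fingers and small_carton below 0.2 N and x of bottle_mid in the frame of wide_inside between -0.055 and 0.055 m and y of bottle_mid in the frame of wide_inside between -0.095 and 0.095 m and z of bottle_mid in the frame of wide_inside between 0 and 0.125 m and contact force between the fingers and bottle below 0.2 N), for 0.2 s.
4. the wide bin is pushed shut past its click (value of joint wide_bin below 0.025 rad), for 0.2 s.
At the end, for the whole second after the job is handed in: The wide bin is shut and clicked (within 0.025 rad of closed) with the small carton and the bottle left inside it, their centres within its inner space; the narrow bin is shut (under 0.03 rad), and the larger carton and the label roll are within 30 mm of where they stood (x of small_carton_mid in the frame of wide_inside between -0.055 and 0.055 m and y of small_carton_mid in the frame of wide_inside between -0.095 and 0.095 m and z of small_carton_mid in the frame of wide_inside between 0 and 0.125 m and contact force between the fingers and small_carton below 0.2 N and x of bottle_mid in the frame of wide_inside between -0.055 and 0.055 m and y of bottle_mid in the frame of wide_inside between -0.095 and 0.095 m and z of bottle_mid in the frame of wide_inside between 0 and 0.125 m and contact force between the fingers and bottle below 0.2 N and value of joint wide_bin below 0.025 rad and value of joint narrow_bin below 0.03 rad and distance of each of big_carton, label_roll from where it was at the start of the episode below 0.03 m); the robot touches nothing.
It fails at once if the narrow bin is tipped open (value of joint narrow_bin above 0.15 rad).
It fails at once if the larger carton or the label roll is moved by more than 30 mm or the carton knocked over (distance of any of big_carton, label_roll from where it was at the start of the episode above 0.03 m or angle between big_carton's own z axis and vertical above 0.4 rad).
It also fails if it takes over 72 s, if anything falls off the work surface, if the arm or the gripper's body presses on something with over 40 N, if the wrist force passes 120 N, or if a joint passes its speed limit or range.

## Robot

A 7-joint arm with a two-finger parallel gripper is mounted at the origin on a cart in front of the work surface, level with it; the furniture and walls round the work are solid. World frame = base frame: x ahead of the robot, y to its left, z up, the work surface at z = 0. Lengths are in m, angles in degrees, forces in N, time in s.
With the tool pointing down it reaches from about 0.35 to 0.775 m from the base axis. Payload 3.1 kg.
Tool frame: the origin (TCP) lies on the centre line of the jaws, within the pads' length; the fingertips stand 17 mm ahead of it and the grasp point (between the pads) lies 2 mm behind it (robot.tip_reach is the distance from the TCP to the fingertips, in m); z points along the fingers, y is the line along which they close (so a half turn about z gives the same grasp; the last joint's range is limited). The gripper opens to 85 mm and grips with 20 to 120 N. Pads are 22 mm wide; open, the fingers measure 114 mm over their backs; the gripper's body (76 mm by 85 mm) begins 54 mm behind the grasp point. The pads swing forward as they close: fully open they stand 13 mm farther back than shut.
Start: joints at [-75.728, 17.813, 0.802, 86.603, -0.252, 75.585, -1.558], TCP at [0.158, 0.527, 0.248] pointing down, gripper open.
Joint ranges: [-154.91, 154.91], [-16.99, 109.72], [-72.82, 74.43], [7.12, 147.25], [-82.49, 262.49], [11.32, 116.49], [-174.64, 174.64]. Speed limits (degrees/s): [159.86, 159.86, 180, 180, 180, 180, 180].

## Interface

Orientations are given as [roll, pitch, yaw] about the fixed x, y, z axes, in that order (R = Rz(yaw) Ry(pitch) Rx(roll)).
In Python, from station import robot, fingers, vision, workorder, recognise gives the robot as it stands. Calls block until the motion is done:
- robot.move_to(position, orientation): joint-space move of the TCP to a pose.
- robot.line_to(position, orientation=None, velocity=0.15, f_stop=None): straight line of the TCP; orientation=None keeps the orientation; velocity is the mean speed in m/s. With f_stop (N) it stops when the force on the tool has changed by that much, and returns True; else False.
- robot.move_j(angles): joint-space move.
- fingers.gripper_to(opening, force=None): opening from 0.0 (shut) to 1.0 (fully open); force is the grip in N (None keeps the last); returns when the fingers have stopped.
- robot.pause(seconds).
- robot.inverse_kinematics(position, orientation): joint angles nearest the present ones, or None.
- vision.grab_frame(name): name is "scene" or "top" or "wrist"; returns the picture (420x560x3 uint8, red, green, blue); there is no depth.
- vision.calibration(name): a dict with "mtx" (3x3 intrinsics, pixels), "k1" (the pictures are not rectified: a ray, as slopes to the right and down, at radius r is drawn at 1 + k1 r^2 times it, then the intrinsics apply), "extrinsics" (4x4, takes a point from world to camera coordinates); the wrist camera has in their place "T_tool_cam" (4x4, takes a point from camera to tool coordinates, whose origin is the TCP and whose axes are the flange's). Camera axes: x right, y up, looking along -z (the intrinsics and any distortion apply to the point x, -y, -z); pixel columns grow to the right and rows downward; lengths in m; the calibration is good to about 2 mm. A picture is of the moment at which its call begins: read the wrist's pose just before it. calibration takes no time and is no camera call.
A pose or a line that the arm cannot do raises robot.PlanningError and nothing moves.
- workorder.close_job(): hands the job in; it is judged then, once.
Trained networks look in the newest picture that a camera, given by its name, has taken for a name from the list of things; names that differ only in an ending like _2 or _b are one class to them, and where a whole thing is asked for, a point or a joint stands for the part that bears it (a point fixed in the world has none). Each returns a list of dicts, best first, with "p" (0 to 1); they miss things now and then, are a little off and sometimes report something else, mostly with a low value. They report only what shows in the picture. A call takes as long as a camera call. They do not tell look-alikes from the thing itself.
- recognise(label, camera): "rect" ([centre column, centre row, width, height] in pixels, round what is visible of it).
Readings, each from a call of its own:
- robot.current_time_s(): time.
- robot.current_joint_positions(): joint angles.
- robot.current_dq(): joint speeds.
- robot.current_joint_torque(): joint torques, N m.
- robot.current_tool_pos(): TCP position.
- robot.current_eef_rot(): TCP orientation.
- robot.current_contact_force(): force on the tool from outside, world axes, zero at the start.
- robot.current_torque(): the same for the moment, N m.
- robot.current_finger_gap(): opening from 0.0 (shut) to 1.0 (fully open).
- robot.current_gripper_force(): force on a finger pad.
Only numpy, scipy, OpenCV 4.12 (cv2) and the standard library are available. Lean on these libraries where they do the work, as an engineer would, in place of code of your own. Each camera call takes 0.05 s, during which the arm holds its last target. There are 200 camera calls.

## Working session

There is one attempt and no reset: what is moved stays moved. The work goes in short steps, each a Python script; the robot and the scene stay as the last script left them, time stands still between calls to the robot, and variables do not carry over. Pictures are saved under pics/ and viewed, at most 10 in all, crops included, and the job is handed in when it is done.

```bash
mkdir -p pics; ls
cat > h.py <<'E'
from station import robot, fingers, vision, workorder, recognise
import numpy as np, cv2
def ray(cam,u,v):
    c=vision.calibration(cam);K=np.array(c["mtx"]);k=c["k1"]
    d=np.array([(u-K[0,2])/K[0,0],(v-K[1,2])/K[1,1]]);s=d.copy()
    for _ in range(30): s=d/(1+k*(s@s))
    T=np.array(c["extrinsics"]);R=T[:3,:3]
    return -R.T@T[:3,3], R.T@np.array([s[0],-s[1],-1])
def at_z(cam,u,v,z):
    o,d=ray(cam,u,v);return o+d*(z-o[2])/d[2]
def proj(cam,p):
    c=vision.calibration(cam);K=np.array(c["mtx"]);T=np.array(c["extrinsics"])
    q=T[:3,:3]@np.array(p)+T[:3,3];s=np.array([q[0],-q[1]])/-q[2];s=s*(1+c["k1"]*(s@s))
    return K[:2,:2]@s+K[:2,2]
def save(cam,name):
    im=vision.grab_frame(cam);cv2.imwrite("pics/"+name,im[:,:,::-1]);return im
E
python3 - <<'E'
from h import *
np.set_printoptions(precision=3,suppress=True)
a=save("scene","s0.png");b=save("top","t0.png")
cv2.imwrite("pics/a0.png",cv2.resize(np.hstack([a,b])[:,:,::-1],None,fx=.7,fy=.7,interpolation=cv2.INTER_AREA))
for cam in("scene","top"):
    print(cam,ray(cam,280,210))
    for l in["wide_unit","narrow_unit","wide_bar","small_carton","bottle","big_carton","label_roll"]:
        for r in recognise(l,cam)[:4]: print(cam,l,np.round(r["rect"],1),round(r["p"],2))
E
```

```text
pics
scene (array([ 0.121, -0.842,  0.697]), array([ 0.385,  0.765, -0.516]))
scene wide_unit [301.  201.1  65.7  80.9] 0.81
scene narrow_unit [264.4 177.5  53.3  58.6] 0.78
scene wide_bar [278.5 198.7  21.8  63.7] 0.77
scene wide_bar [248.1 178.7  18.9  52. ] 0.72
scene small_carton [275.5 324.9  24.6  36.9] 0.96
scene small_carton [284.4 273.2  15.5  37. ] 0.65
scene small_carton [290.1 246.1  17.5  24.5] 0.65
scene small_carton [248.1 178.7  16.9  54.3] 0.35
scene bottle [263.  178.9  50.6  58.1] 0.74
scene bottle [340.8 270.6  20.5  34.4] 0.6
scene big_carton [318.1 314.4  27.1  51.6] 0.95
scene big_carton [342.6 270.6  19.1  32.5] 0.56
scene label_roll [393.9 318.3  32.3  35.8] 0.88
top (array([ 0.16 , -0.222,  1.093]), array([ 0.357,  0.182, -0.916]))
top wide_unit [257.6 164.4  98.1  97. ] 0.66
top wide_unit [188.4 135.8  63.1  73.7] 0.36
top narrow_unit [189.1 136.6  61.6  74.5] 0.67
top narrow_unit [309.8 258.9  17.6  29.1] 0.62
top narrow_unit [256.7 159.9  90.4  91.9] 0.45
top wide_bar [246.8 179.   68.3  58.2] 0.72
top small_carton [345.1 317.4  23.3  25.1] 0.79
top small_carton [294.5 228.3   9.4  29.6] 0.67
top small_carton [311.5 259.4  19.4  27.1] 0.55
top small_carton [411.6 251.9  28.6  29. ] 0.17
top bottle [351.8 229.2  17.3  21.3] 0.56
top big_carton [370.8 289.6  27.4  24. ] 0.69
top label_roll [414.  250.6  28.6  26.4] 0.82
```

View pics/s0.png

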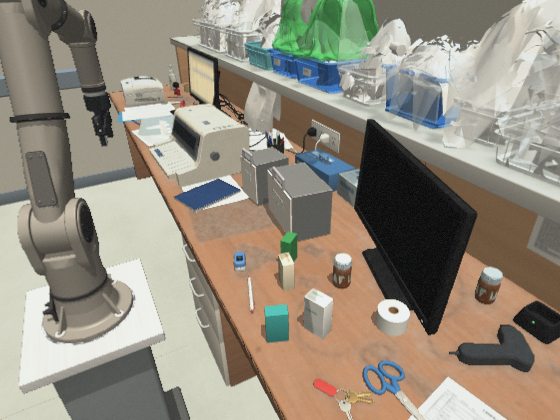

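View pics/t0.png

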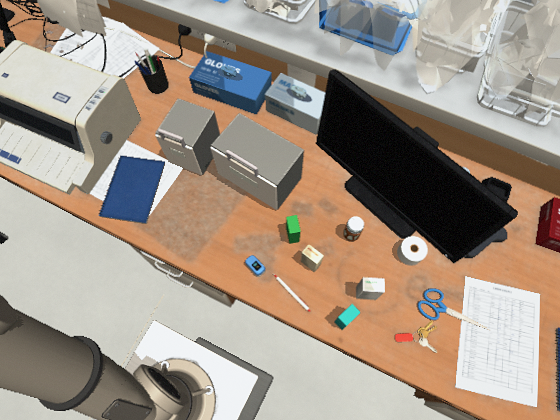

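Scene picture: the carton-shaped things are cream (287,272), green (289,246), turquoise (276,324) and the larger white one (318,313). There are brown bottles at (342,271) and, beyond the monitor, at (489,285). I choose cream and the near bottle, and check both in a crop.

Run:
```python
from h import *
np.set_printoptions(precision=3,suppress=True)
a=cv2.imread("pics/s0.png");b=cv2.imread("pics/t0.png")
A=cv2.resize(a[150:345,225:425],None,fx=4,fy=3.07692,interpolation=cv2.INTER_CUBIC) if 0 else cv2.resize(a[140:340,230:410],(540,600),interpolation=cv2.INTER_CUBIC)
cv2.imwrite("pics/c1.png",A)
cv2.imwrite("pics/c2.png",cv2.resize(b[90:285,150:410],(800,600),interpolation=cv2.INTER_CUBIC))
for n,u,v,z in[("cream",312,258,.05),("bottle",355,228,.05),("green",293,229,.05),("big",371,289,.06),("roll",414,250,.03),("turq",348,317,.04)]:print(n,at_z("top",u,v,z))
print("far bottle",at_z("scene",489,285,.04),"near",at_z("scene",342,271,.04),"cream",at_z("scene",287,272,.04))
```

```text
cream [ 0.478 -0.155  0.05 ]
bottle [ 0.609 -0.226  0.05 ]
green [ 0.531 -0.072  0.05 ]
big [ 0.466 -0.327  0.06 ]
roll [ 0.63  -0.398  0.03 ]
turq [ 0.378 -0.303  0.04 ]
far bottle [ 0.896 -0.442  0.04 ] near [ 0.61  -0.224  0.04 ] cream [ 0.482 -0.158  0.04 ]
```

View pics/c1.png

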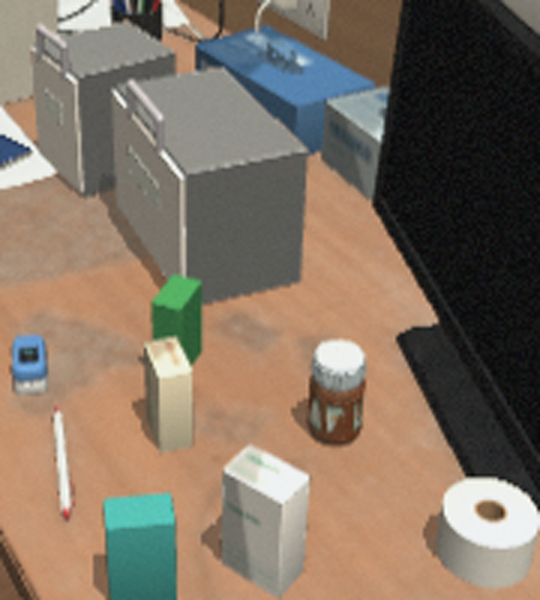

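View pics/c2.png

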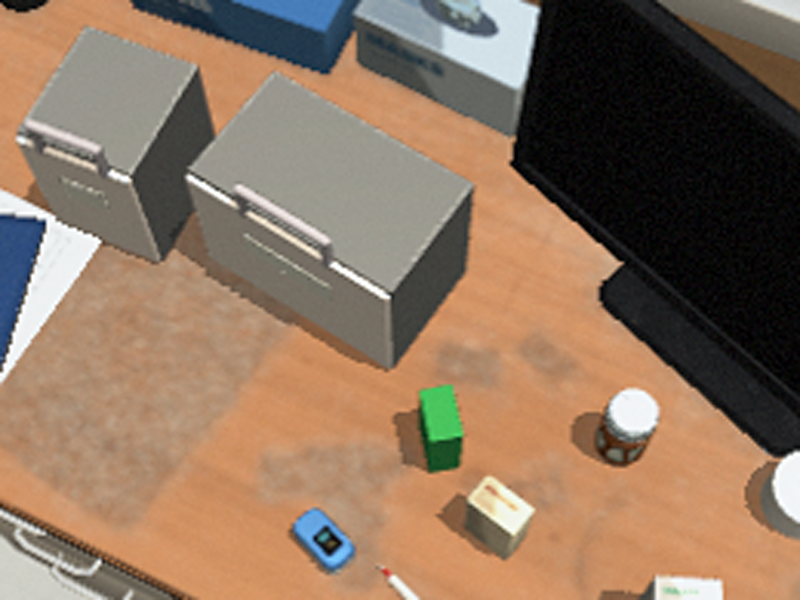

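Crops: cream carton at c2 (498,515), upright and the odd one among the coloured ones. Bottle with pale cap at (630,425). Wide unit roof corners at about (188,178), (391,295), (472,186), (277,73). Computing poses.

Run:
```python
from h import *
np.set_printoptions(precision=4,suppress=True)
f=lambda p,z:at_z("top",150+p[0]/800*260-.35,90+p[1]/600*195-.35,z)
c=[f(p,.161) for p in[(190,180),(391,293),(472,186),(277,73)]]
for p in c:print(p)
print("edges w,d",np.linalg.norm(c[1]-c[0]),np.linalg.norm(c[2]-c[1]),np.linalg.norm(c[3]-c[2]),np.linalg.norm(c[0]-c[3]))
m=sum(c)/4;w=(c[0]-c[1])+(c[3]-c[2]);print("centre",m,"y-axis yaw",np.degrees(np.arctan2(w[1],w[0])))
print("bar ends",f((241,193),.189),f((324,240),.189))
k=[f(p,.085) for p in[(468,507),(490,477),(534,510),(512,540)]]
for i in range(4):d=k[(i+1)%4]-k[i];print("carton",k[i],np.linalg.norm(d),np.degrees(np.arctan2(d[1],d[0])))
print(sum(k)/4,"bottle",f((633,410),.085), "far pt green",f((440,390),.085))
n=[f(p,.161) for p in[(18,135),(130,180),(198,68),(88,28)]];print("narrow",n)
```

```text
[0.605  0.2114 0.161 ]
[0.5831 0.0024 0.161 ]
[ 0.7085 -0.0143  0.161 ]
[0.7396 0.1976 0.161 ]
edges w,d 0.21014305887171147 0.12656029846011022 0.21410968444538314 0.13536695085429443
centre [0.6591 0.0993 0.161 ] y-axis yaw 82.81643178634319
bar ends [0.5995 0.1527 0.189 ] [0.5901 0.068  0.189 ]
carton [ 0.4644 -0.1287  0.085 ] 0.03305285902290015 -9.557303266004537
carton [ 0.497  -0.1342  0.085 ] 0.04696150832907404 -102.64994072413319
carton [ 0.4867 -0.18    0.085 ] 0.03269064217393607 169.66943548146497
carton [ 0.4545 -0.1742  0.085 ] 0.04650251968042513 77.77003721233132
[ 0.4756 -0.1543  0.085 ] bottle [ 0.6084 -0.2207  0.085 ] far pt green [ 0.5509 -0.0608  0.085 ]
narrow [array([0.5781, 0.3759, 0.161 ]), array([0.5817, 0.2593, 0.161 ]), array([0.7128, 0.2659, 0.161 ]), array([0.7077, 0.3828, 0.161 ])]
```

```bash
cat >> h.py <<'E'
def fit(obs,x0):
    """obs: (cam,u,v,localxyz); solve x,y,yaw"""
    from scipy.optimize import least_squares
    def w(q,l): c,s=np.cos(q[2]),np.sin(q[2]);return [q[0]+c*l[0]-s*l[1],q[1]+s*l[0]+c*l[1],l[2]]
    r=least_squares(lambda q:np.concatenate([proj(o[0],w(q,o[3]))-o[1:3] for o in obs]),x0,loss="soft_l1",x_scale=[.01,.01,.02])
    return r.x,r.fun.reshape(-1,2)
E
python3 - <<'E'
from h import *
np.set_printoptions(precision=4,suppress=True)
T=lambda x,y:("top",150+x*.325-.35,90+y*.325-.35)
S=lambda x,y:("scene",230+x/3-.33,140+y/3-.33)
h=.161
o=[(*T(190,180),(-.065,.11,h)),(*T(391,293),(-.065,-.11,h)),(*T(473,186),(.065,-.11,h)),(*T(277,72),(.065,.11,h)),
(*S(114,90),(-.065,.11,h)),(*S(187,165),(-.065,-.11,h)),(*S(307,153),(.065,-.11,h)),(*S(226,68),(.065,.11,h)),(*S(300,281),(.065,-.11,0)),
(*T(241,190),(-.068,.045,.192)),(*T(326,239),(-.068,-.045,.192))]
q,r=fit(o,[.66,.1,-.1]);print(q,np.degrees(q[2]));print(r)
z=.085;a,b=.0205,.0275
o=[(*T(466,508),(-a,b,z)),(*T(489,476),(a,b,z)),(*T(536,509),(a,-b,z)),(*T(512,541),(-a,-b,z)),(*T(507,557),(-a,-b,.0)),
(*S(146,347),(-a,b,z)),(*S(176,337),(a,b,z)),(*S(191,366),(a,-b,z)),(*S(160,375),(-a,-b,z)),(*S(193,443),(a,-b,0)),(*S(162,450),(-a,-b,0))]
q,r=fit(o,[.476,-.154,-.2]);print(q,np.degrees(q[2]));print(r)
print("bottle", proj("top",[.6084,-.2207,.085]),[proj("scene",[.6084,-.2207,zz]) for zz in(0,.085)], vision.calibration("wrist"))
E
```

```text
[ 0.6623  0.0995 -0.1387] -7.9457568164909995
[[-0.3896 -3.1079]
 [ 0.944   0.5626]
 [ 1.5404 -0.2432]
 [-0.2028 -0.4845]
 [ 0.0089 -2.3538]
 [-0.8219  2.3841]
 [ 0.0189 -1.4971]
 [-1.4248 -1.0296]
 [-0.1314  0.4464]
 [-0.0668 -0.2282]
 [ 0.3045  0.7239]]
[ 0.4786 -0.153  -0.151 ] -8.654247827935905
[[-1.7489 -0.6821]
 [-0.553  -2.4742]
 [ 1.7264 -1.8101]
 [ 0.9712  0.2595]
 [ 0.1558  3.3977]
 [-4.6161 -2.0636]
 [ 0.115  -2.0325]
 [ 2.5251  0.6728]
 [-2.4841  1.2694]
 [ 1.8432  0.2664]
 [-2.4921  1.6419]]
bottle [355.3558 222.9078] [array([339.6697, 282.0148]), array([341.6463, 256.8783])] {'mtx': array([[298.9835,   0.    , 283.3282],
       [  0.    , 298.9835, 212.1802],
       [  0.    ,   0.    ,   1.    ]]), 'k1': 0.016909325720996248, 'T_tool_cam': array([[-0.0011,  0.9635,  0.2678,  0.0675],
       [ 1.    ,  0.0012, -0.0002, -0.0001],
       [-0.0005,  0.2678, -0.9635, -0.1259],
       [ 0.    ,  0.    ,  0.    ,  1.    ]])}
```

```bash
cat >> h.py <<'E'
from scipy.spatial.transform import Rotation as Ro
def wpose():
    p=np.array(robot.current_tool_pos());R=Ro.from_euler("xyz",robot.current_eef_rot(),degrees=True).as_matrix()
    M=np.eye(4);M[:3,:3]=R;M[:3,3]=p;return M
def wray(M,u,v):
    c=vision.calibration("wrist");K=np.array(c["mtx"]);k=c["k1"]
    d=np.array([(u-K[0,2])/K[0,0],(v-K[1,2])/K[1,1]]);s=d.copy()
    for _ in range(30): s=d/(1+k*(s@s))
    C=M@np.array(c["T_tool_cam"]);return C[:3,3],C[:3,:3]@np.array([s[0],-s[1],-1])
def w_at_z(M,u,v,z):
    o,d=wray(M,u,v);return o+d*(z-o[2])/d[2]
E
python3 - <<'E'
from h import *
np.set_printoptions(precision=4,suppress=True)
robot.move_to([.53,.1,.36],[180,0,-8]);M1=wpose();save("wrist","w1.png")
for r in recognise("wide_bar","wrist"):print("bar",r)
robot.move_to([.53,-.18,.30],[180,0,-8]);M2=wpose();save("wrist","w2.png")
for l in("small_carton","bottle"):
  for r in recognise(l,"wrist"):print(l,r)
np.savez("M.npz",M1=M1,M2=M2);print(M1,M2,robot.current_time_s())
cv2.imwrite("pics/w12.png",np.vstack([cv2.imread("pics/w1.png")[60:360],cv2.imread("pics/w2.png")[60:360]]))
E
```

```text
bar {'rect': [266.1, 134.3, 200.1, 10.8], 'p': 0.87}
small_carton {'rect': [270.8, 225.7, 39.9, 42.7], 'p': 0.92}
small_carton {'rect': [376.2, 271.9, 28.6, 42.5], 'p': 0.89}
small_carton {'rect': [200.7, 195.9, 56.4, 47.7], 'p': 0.73}
bottle {'rect': [312.8, 114.8, 40.3, 45.8], 'p': 0.71}
[[ 0.9906 -0.1365 -0.0008  0.5297]
 [-0.1365 -0.9906  0.0005  0.1015]
 [-0.0009 -0.0004 -1.      0.3596]
 [ 0.      0.      0.      1.    ]] [[ 0.9907 -0.1359  0.0006  0.5311]
 [-0.1359 -0.9907  0.0015 -0.1778]
 [ 0.0004 -0.0016 -1.      0.3   ]
 [ 0.      0.      0.      1.    ]] 4.2333
```

View pics/w12.png

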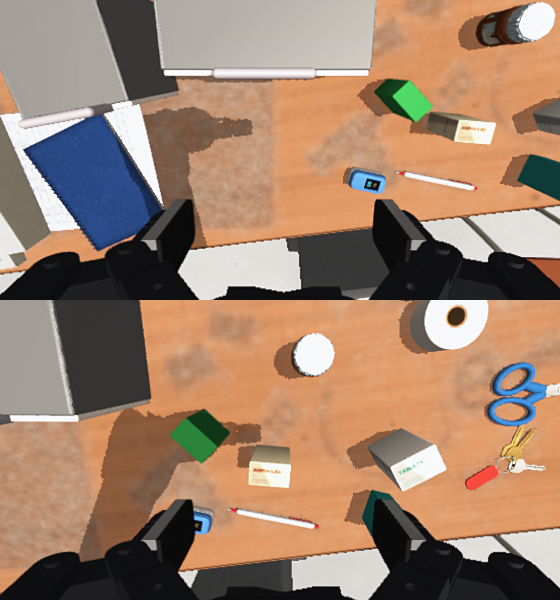

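Run:
```python
from h import *
np.set_printoptions(precision=4,suppress=True)
z=np.load("M.npz");M1,M2=z["M1"],z["M2"]
a,b=w_at_z(M1,213,133,.189),w_at_z(M1,316,133,.189)
print("bar",a,b,(a+b)/2,np.linalg.norm(a-b))
a,b=w_at_z(M1,165,132.5,.156),w_at_z(M1,368,133,.156);print("panel edge",a,b,(a+b)/2,np.linalg.norm(a-b))
k=[w_at_z(M2,u,v,.085) for u,v in[(251,221),(291,222),(290,248),(248,246)]]
for i in range(4):d=k[(i+1)%4]-k[i];print("carton",k[i],np.linalg.norm(d),np.degrees(np.arctan2(d[1],d[0])))
print(sum(k)/4);print("bottle",w_at_z(M2,314,115,.085))
q=[.6623,.0995,np.radians(-7.9)];c,s=np.cos(q[2]),np.sin(q[2])
print("bar from fit",[q[0]-c*.068,q[1]-s*.068])
```

```text
bar [0.6026 0.1594 0.189 ] [0.5891 0.0618 0.189 ] [0.5958 0.1106 0.189 ] 0.09857050215131971
panel edge [0.6105 0.2172 0.156 ] [0.5804 0.0038 0.156 ] [0.5955 0.1105 0.156 ] 0.21555856257843675
carton [ 0.4992 -0.134   0.085 ] 0.04776927706561592 -99.33727839585339
carton [ 0.4914 -0.1812  0.085 ] 0.03336055169637637 170.41394772527846
carton [ 0.4585 -0.1756  0.085 ] 0.051407362061639275 79.24055644853
carton [ 0.4681 -0.1251  0.085 ] 0.03230475706656921 -16.03384668009756
[ 0.4793 -0.154   0.085 ]
bottle [ 0.6085 -0.2216  0.085 ]
bar from fit [np.float64(0.594945356499795), np.float64(0.10884622913052598)]
```

```bash
cat >> h.py <<'E'
YAW=-7.9;c_,s_=np.cos(np.radians(YAW)),np.sin(np.radians(YAW))
PIV=np.array([.5955+.013*c_,.1098+.013*s_,.014])
def U(x,y,z): return PIV+np.array([c_*x-s_*y,s_*x+c_*y,z])   # unit axes about pivot
def bar(t):
    a=np.arctan2(.013,.175)+t;return -.1755*np.sin(a),.1755*np.cos(a)
DOWN=[180,0,YAW]
E
python3 - <<'E'
from h import *
np.set_printoptions(precision=4,suppress=True)
fingers.gripper_to(0)
x,z=bar(0)
robot.move_to(U(x+.026,0,z+.07),DOWN)
print(robot.line_to(U(x+.026,0,z+.002),velocity=.1,f_stop=8),robot.current_tool_pos())
for t in np.arange(0,.76,.075):
    x,z=bar(t);robot.line_to(U(x+.0155,0,z+.002+.008*t),velocity=.12)
    print(round(t,3),np.array(robot.current_contact_force()),np.array(robot.current_tool_pos()))
robot.pause(.3);p=np.array(robot.current_tool_pos());
save("wrist","w3.png");save("scene","s3.png");print(robot.current_time_s())
cv2.imwrite("pics/v3.png",np.hstack([cv2.imread("pics/w3.png")[:,:400],cv2.resize(cv2.imread("pics/s3.png")[140:290,220:360],(392,420))]))
E
```

```text
False [0.6218 0.1059 0.1918]
0.0 [-0.1255  0.0828  1.048 ] [0.6113 0.1077 0.192 ]
0.075 [-0.2477 -0.2221 -0.4491] [0.5979 0.1098 0.1905]
0.15 [0.6573 0.5376 0.0029] [0.5851 0.1115 0.1883]
0.225 [-0.888  -0.2612 -0.2045] [0.5726 0.1132 0.1854]
0.3 [1.3587 0.0086 0.0036] [0.5602 0.1149 0.1817]
0.375 [ 0.3017  0.3089 -0.3865] [0.5483 0.1165 0.177 ]
0.45 [ 0.6282 -0.7078  0.031 ] [0.5367 0.1181 0.1714]
0.525 [-0.299   0.7138 -0.7144] [0.5257 0.1196 0.1651]
0.6 [-0.9784  0.5337  0.5331] [0.5153 0.1211 0.1579]
0.675 [ 0.9849 -0.5014  0.0818] [0.5054 0.1224 0.1499]
0.75 [ 1.0448 -0.4466  0.541 ] [0.4961 0.1237 0.1412]
10.225
```

View pics/v3.png

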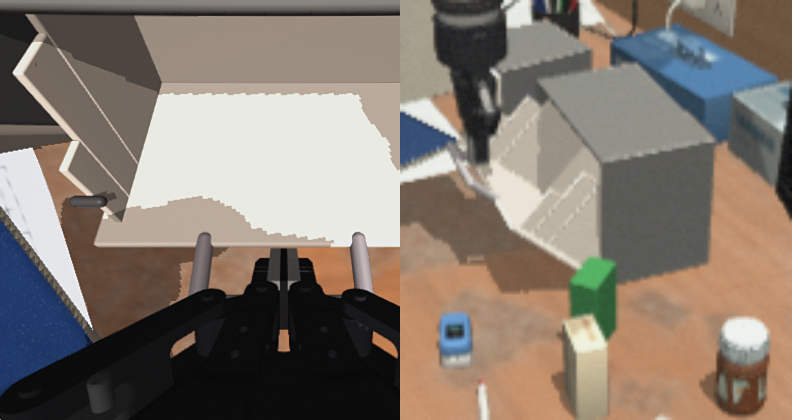

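The bin is tipped fully (panel edge and mouth visible in front of the roof). Next, the carton.

```bash
cat >> h.py <<'E'
def place(y,ztcp,op):
    robot.move_to(U(-.058,y,.28),DOWN)
    print("stop",robot.line_to(U(-.058,y,ztcp-.014),velocity=.12,f_stop=8),robot.current_tool_pos(),robot.current_finger_gap())
    fingers.gripper_to(op);robot.pause(.4)
    p=np.array(robot.current_tool_pos());robot.line_to(p+[0,0,.14],velocity=.2)
E
python3 - <<'E'
from h import *
p=np.array(robot.current_tool_pos());robot.line_to(p+[0,0,.14],velocity=.2)
fingers.gripper_to(.8)
O=[180,0,80]
robot.move_to([.479,-.154,.2],O)
print(robot.line_to([.479,-.154,.058],velocity=.15,f_stop=8),robot.current_tool_pos())
fingers.gripper_to(0,force=30);print(robot.current_finger_gap(),robot.current_gripper_force())
robot.line_to([.479,-.154,.3],velocity=.2);print(robot.current_finger_gap())
place(.045,.16,.8)
robot.move_to([.53,-.1,.33],DOWN)
save("scene","s4.png");save("top","t4.png");print(robot.current_time_s())
cv2.imwrite("pics/v4.png",np.hstack([cv2.resize(cv2.imread("pics/s4.png")[140:290,220:360],(392,420)),cv2.resize(cv2.imread("pics/t4.png")[110:250,190:325],(405,420))]))
E
```

```text
False [ 0.47984057 -0.15435502  0.05883395]
0.3491354702828139 29.313127398490906
0.3531218021433378
stop False [0.55780959 0.16056539 0.16090486] 0.3499718248792194
22.2833
```

View pics/v4.png

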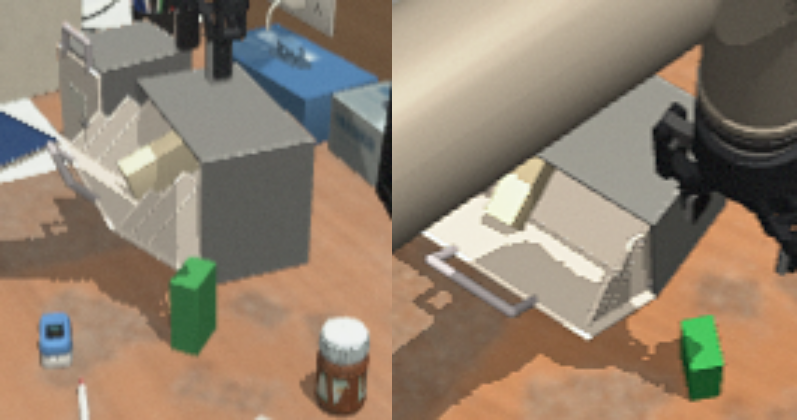

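The carton lies in the tipped bin on the left half. Next, the bottle on the right half.

Run:
```python
from h import *
O=[180,0,80];x,y=.6085,-.2213
robot.move_to([x,y,.25],O)
fingers.gripper_to(.85)
print(robot.line_to([x,y,.050],velocity=.15,f_stop=8),robot.current_tool_pos())
fingers.gripper_to(0,force=30);print(robot.current_finger_gap(),robot.current_gripper_force())
robot.line_to([x,y,.3],velocity=.2);print(robot.current_finger_gap())
place(-.045,.152,.75)
robot.move_to([.45,-.12,.36],DOWN)
save("scene","s5.png");save("top","t5.png");print(robot.current_time_s())
cv2.imwrite("pics/v5.png",np.hstack([cv2.resize(cv2.imread("pics/s5.png")[140:290,220:360],(392,420)),cv2.resize(cv2.imread("pics/t5.png")[110:250,190:325],(405,420))]))
```

```text
False [ 0.60932752 -0.22175602  0.05118279]
0.5169417000225267 31.012944504618645
0.5166650966918913
stop False [0.54547266 0.07135265 0.15284438] 0.5155708718965573
32.85
```

View pics/v5.png

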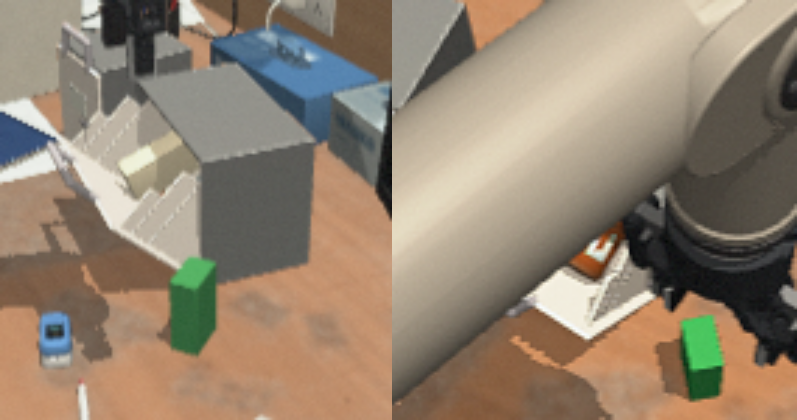

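The gripper read about 30 mm on the carton, where 41 mm is given. Before going on, I compare the sizes of all the carton-like things by segmenting their top faces.

Run:
```python
from h import *
np.set_printoptions(precision=3,suppress=True)
z=np.load("M.npz");M=z["M2"]
im=cv2.imread("pics/w2.png");hsv=cv2.cvtColor(im,cv2.COLOR_BGR2HSV)
def face(mask,name,hs,box):
    m=np.zeros_like(mask);x0,y0,x1,y1=box;m[y0:y1,x0:x1]=mask[y0:y1,x0:x1]
    m=cv2.morphologyEx(m,cv2.MORPH_CLOSE,np.ones((5,5)))
    cs=max(cv2.findContours(m,0,2)[0],key=cv2.contourArea)
    for h in hs:
        pts=np.array([w_at_z(M,p[0][0],p[0][1],h)[:2] for p in cs],np.float32)
        r=cv2.minAreaRect(pts*1000);print(name,"h",h,"area px",cv2.contourArea(cs),np.round(r[0]),np.round(r[1],1),round(r[2]))
V=hsv[...,2];H=hsv[...,0];S=hsv[...,1]
for n,b in [("white",(365,185,450,260)),("cream",(240,195,300,255)),("green",(165,160,235,230)),("turq",(355,240,430,300))]:
    x0,y0,x1,y1=b; print(n,"V pct",np.percentile(V[y0:y1,x0:x1],[10,50,90,99]))
face(((V>190)&(S<70)).astype(np.uint8),"white",(.085,.1),(365,185,450,260))
face(((V>200)&(S<95)).astype(np.uint8),"cream",(.085,.07),(240,195,300,255))
for lo in(60,95,125): face(((H>45)&(H<75)&(S>120)&(V>lo)).astype(np.uint8),"green%d"%lo,(.085,),(165,160,235,230))
# turquoise and others in top picture
t=cv2.imread("pics/t0.png");w1=cv2.imread("pics/w1.png")
E1=lambda a:cv2.resize(a,None,fx=4,fy=4,interpolation=cv2.INTER_CUBIC)
s=cv2.imread("pics/s0.png")
cv2.imwrite("pics/c9.png",np.hstack([E1(s[225:345,262:345]),cv2.resize(im[160:280,165:280],(460,480),interpolation=cv2.INTER_CUBIC)])[:600,:800])
```

```text
white V pct [108. 217. 251. 255.]
cream V pct [128. 219. 249. 253.]
green V pct [ 54. 134. 219. 224.]
turq V pct [ 12. 140. 226. 245.]
white h 0.085 area px 1363.0 [ 464. -331.] [37.  57.5] 22
white h 0.1 area px 1363.0 [ 469. -324.] [35.4 55. ] 22
cream h 0.085 area px 939.0 [ 480. -153.] [50.5 30.8] 77
cream h 0.07 area px 939.0 [ 475. -151.] [52.8 32.1] 77
green60 h 0.085 area px 1014.5 [533. -72.] [49.3 30.3] 37
green95 h 0.085 area px 982.0 [533. -71.] [49.3 29.3] 38
green125 h 0.085 area px 886.0 [533. -71.] [47.3 28.1] 37
```

View pics/c9.png

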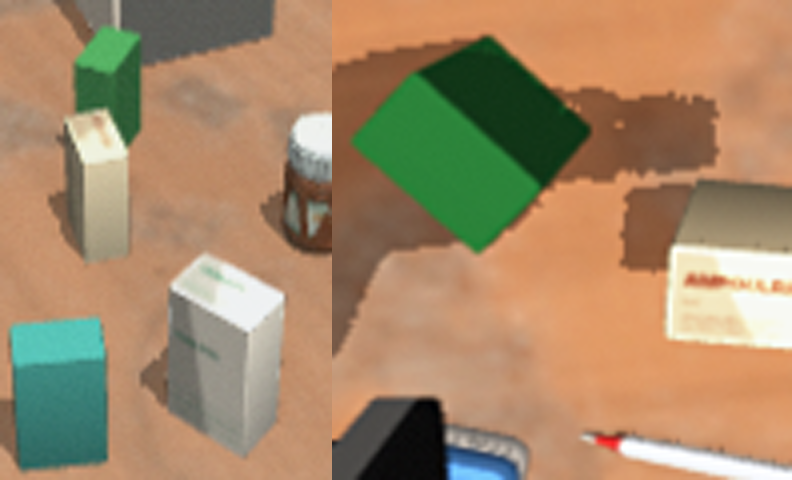

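Green has the same footprint as cream, and white also reads about 10 mm under its nominal size. Cream is therefore the right carton. A last look into the mouth before closing.

Run:
```python
from h import *
robot.move_to(U(-.13,0,.33),DOWN);save("wrist","w6.png");fingers.gripper_to(0);print(robot.current_time_s())
```

```text
34.5
```

View pics/w6.png

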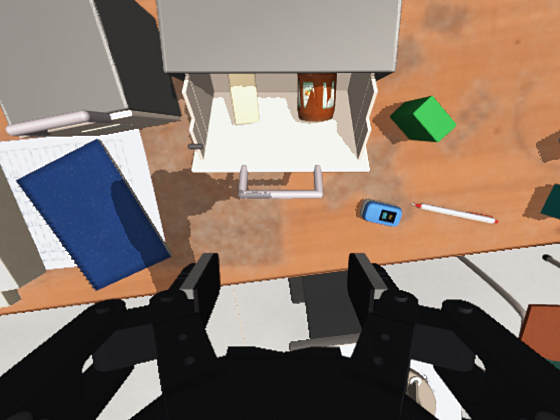

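Both items show through the mouth, carton at (244,98) and bottle at (317,95), side by side and behind the panel edge at row 170. The fingers are clear, so I push the bin shut.

Run:
```python
from h import *
np.set_printoptions(precision=4,suppress=True)
x,z=bar(.8)
robot.move_to(U(x-.032,0,z+.12),DOWN)
print(robot.line_to(U(x-.032,0,z+.004),velocity=.12,f_stop=8))
for t in list(np.arange(.8,.05,-.1))+[0.05,0.0,-.02]:
    x,z=bar(t);s=robot.line_to(U(x-.0155,0,z+.003),velocity=.1,f_stop=25)
    print(round(t,3),s,np.array(robot.current_contact_force()),np.array(robot.current_tool_pos()))
    if s:break
robot.pause(.4);print(robot.current_contact_force(),robot.current_time_s())
save("scene","s7.png");save("wrist","w7.png")
```

```text
False
0.8 False [-2.8534  1.4006  2.0449] [0.4595 0.1293 0.13  ]
0.7 False [ 0.2834 -0.518   0.3287] [0.4728 0.1266 0.1431]
0.6 False [-0.1484  0.1835  0.2928] [0.485  0.1249 0.1542]
0.5 False [0.0327 0.2516 0.5253] [0.4985 0.1231 0.1641]
0.4 False [-0.3795 -0.1081 -0.0505] [0.5133 0.121  0.1728]
0.3 False [-0.0589 -0.6215  0.3414] [0.529  0.1188 0.18  ]
0.2 False [-0.1136  0.2938  0.0558] [0.5454 0.1166 0.1857]
0.1 False [-0.465  -0.6468  0.245 ] [0.5623 0.1142 0.1895]
0.05 False [-9.8265  0.7788  5.4859] [0.566  0.1141 0.19  ]
0.0 False [-0.6791  0.2245 -0.4066] [0.5798 0.112  0.1919]
-0.02 False [-7.1452  1.0757  3.7977] [0.5801 0.1119 0.1918]
[-7.3265  0.6003  4.3325] 39.8583
```

Force profile: 10 N at the catch, drop to about 0, then a hard stop at 7 N. That fits the click. I retreat and check the bar against the first shut view.

Run:
```python
from h import *
p=np.array(robot.current_tool_pos());robot.line_to(p+[-.05*c_,-.05*s_,0],velocity=.1);robot.line_to(p+[-.05*c_,-.05*s_,.1],velocity=.2)
robot.move_to([.53,.1,.36],[180,0,-8]);robot.pause(.3)
im=save("wrist","w8.png")
for r in recognise("wide_bar","wrist"):print("bar",r)
a=cv2.imread("pics/w1.png").astype(int);d=np.abs(a-im[:,:,::-1].astype(int)).mean(2)
print("diff handle/panel region",d[110:150,160:380].mean(),"narrow",d[60:200,0:150].mean())
for l in("small_carton","bottle"):
  for r in recognise(l,"wrist"):print(l,r)
M=wpose();print(M[:3,3],robot.current_contact_force(),robot.current_time_s())
save("top","t8.png")
for l in("big_carton","label_roll"):
  for r in recognise(l,"top"):print(l,r)
```

```text
bar {'rect': [545.7, 174.9, 28.6, 35.8], 'p': 0.62}
bar {'rect': [265.2, 134.0, 203.9, 11.4], 'p': 0.57}
diff handle/panel region 14.268257575757577 narrow 11.855349206349207
small_carton {'rect': [538.6, 235.6, 42.7, 45.0], 'p': 0.81}
small_carton {'rect': [405.6, 159.1, 59.6, 45.9], 'p': 0.72}
[0.52984104 0.10014595 0.35959742] [0.50652532 0.59963028 0.06823476] 42.175
label_roll {'rect': [413.3, 252.9, 26.4, 28.6], 'p': 0.86}
```

```bash
python3 -c "
from h import *
print(workorder.close_job())"
```

```text
the job is handed in; nothing more can be done
None
```

The small carton and the bottle are in the wide bin, which I pushed back until it clicked shut. I handed the job in at about 42 s of robot time. No verdict came back, and the larger carton and narrow bin had no final position check.

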